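Seat a parts case on the case below and latch it

ROBOT

A 7-joint arm with a two-finger parallel gripper is mounted at the origin on a cart in front of the work surface, level with it; the furniture and walls round the work are solid. World frame = base frame: x ahead of the robot, y to its left, z up, the work surface at z = 0. Lengths are in m, angles in rad, forces in N, time in s.
With the tool pointing down it reaches from about 0.4 to 0.85 m from the base axis. Payload 10.4 kg.
Tool frame: the origin (TCP) lies at the very end of the fingers, on their centre line; the grasp point (between the pads) lies 19 mm behind it; z points along the fingers, y is the line along which they close (so a half turn about z gives the same grasp; the last joint's range is limited). The gripper opens to 87 mm and grips with 3 to 60 N. Pads are 19 mm wide; open, the fingers measure 117 mm over their backs; the gripper's body (75 mm by 190 mm) begins 51 mm behind the grasp point.
Start: joints at [1.278, 0.332, -0.065, 1.46, 0.022, 1.35, -0.088], TCP at [0.167, -0.602, 0.223] pointing down, gripper open.
Joint ranges: [-2.6, 2.6], [-0.5, 2.12], [-1.47, 1.34], [0.16, 2.42], [-1.27, 4.41], [0.06, 2.06], [-2.6, 2.6]. Speed limits (rad/s): [2.22, 2.22, 2.79, 2.79, 3.14, 3.14, 3.14].

INTERFACE

Orientations are given as a unit quaternion [x, y, z, w].
In Python, from bench import r gives the robot as it stands.
- The arm moves only by the shell command python3 -m jog 'ROWS' [FORCE]. ROWS is a JSON list of rows, 1 to 12 of them, each of 5 numbers: dx, dy, dz in m, then a turn about the tool's z in rad, then the finger opening in m; each row is the pose to reach, as a shift and turn from the pose commanded when the command began, along the tool's axes at that moment; what a row does not reach only later rows make up. A row lasts 1/10 s, in which the tool goes at most 0.05 m and 0.15 rad, less where a joint would pass 70% of its speed; a pose out of reach is approached as far as the arm can. The fingers move at their own pace and stop on an object; FORCE is the grip in N (left out, the last holds). Time passes only in rows, so rows that do not move let the fingers close. It prints the time, the measured TCP pose, the force, the opening and the grip force at its end. Input that does not fit is refused with a message, and nothing moves.
- r.read_state(): the state, without advancing time (a new reading comes with each control period).
- r.camera(name): name is "scene" or "top"; returns a dict with "img" (384x512x3 uint8, red, green, blue), "fx", "fy", "cx", "cy" (pixels), "pose" (4x4, takes a point from camera to world coordinates). Camera axes: x right, y down, z forward; pixel columns grow to the right and rows downward; lengths in m; the calibration is good to about 2 mm. A picture is of the moment at which its call begins. There is no depth.
- r.close_job(): hands the job in; it is judged then, once.
Trained networks look in the newest picture that a camera, given by its name, has taken for a name from the list of things; names that differ only in an ending like _2 or _b are one class to them, and where a whole thing is asked for, a point or a joint stands for the part that bears it (a point fixed in the world has none). Each returns a list of dicts, best first, with "p" (0 to 1); they miss things now and then, are a little off and sometimes report something else, mostly with a low value. They report only what shows in the picture. A call takes as long as a camera call. They do not tell look-alikes from the thing itself.
- r.recognise(camera, label): "position" ([column, row] as shares, 0 to 1, of the picture: columns of its width, rows of its height, amid what is visible of it).
- r.regions_of(camera, label): "pixels" (384x512 bool, what is visible of it) and "position" ([column, row] as shares, 0 to 1, of the picture: columns of its width, rows of its height, amid what is visible of it).
The state is a dict: "time": time; "joint_positions": joint angles; "joint_vel": joint speeds; "joint_torque": joint torques, N m; "ee_pos": TCP position; "eef_rot": TCP orientation; "ft_force": force on the tool from outside, world axes, zero at the start; "torque": the same for the moment, N m; "width": finger opening in m; "grip_force": force on a finger pad.
Only numpy, scipy, OpenCV 4.12 (cv2) and the standard library are available. Lean on these libraries where they do the work, as an engineer would, in place of code of your own. Each camera call takes 0.05 s, during which the arm holds its last target. There are 200 camera calls.

TASK

The small parts case was put down askew on the lid of the big case. Without lifting it off, slide it over the lid until all four of its feet drop into the four recesses and it sits flat, then push the sliding latch fully across so that its tongue covers the small case's lug. Leave the tools lying around alone and let go of everything at the end.

Things in the scene. Friction and masses are not known exactly. Their poses are not given: they have to be found in the camera images.
- big_case: Big parts case, grey body, flat black lid, 180 x 260 x 60 mm (x, y, z), standing fixed (heavy) on the bench. Origin at the centre of its underside, z up; lid top at z = 60 mm. A sliding latch lies on the lid at the -y end, on the line x = 0, between two guides 17 mm high that end 15 mm short of the small case's -y wall once that is seated.
- dock (a point): Centre of the lid's four square recesses (22 mm wide, 7 mm deep, centred 38 mm either way in x and 48 mm either way in y from here), at the height of the lid's top; axes as the big case. The small case belongs with its origin 6 mm below this point, its x and y along the big case's.
- small_case: Small black case, grey lid and lug, 100 x 120 mm (x, y), upright walls, 0.5 kg. Origin at the centre of the plane of its foot bottoms, z up; underside at z = 6, top at 58 mm. It starts on its feet on the lid, 35 to 65 mm toward +y and up to 15 mm in x off its place, turned up to 0.3 rad. A few newtons slide it; it drops 6 mm when all feet find the recesses.
- foot (a point): Bottom of one of the small case's four round feet, the one at x = -38, y = -48 mm; the others at x = +-38, y = +-48 mm. Each is 17 mm in diameter, 6 mm high, tapered at the bottom: 2.5 mm of play each way in a recess.
- lug (a point): End of the small case's lug, which sticks out 14 mm from the middle of its -y wall; 34 mm wide, 9 to 14 mm above the foot bottoms.
- latch (a joint): Sliding latch on the big case's lid, in m: near 0 drawn back (start), 0.016 fully across (stop). Moves toward the big case's +y, friction about 1.5 N. Its steel tongue (26 mm wide, 10 to 14 mm above the lid) passes over the lug of the seated small case; the lug of an unseated case blocks it. At 0 the tongue's tip is 19 mm from the seated case's -y wall.
- latch_tab (a point): Middle of the face of the latch's upright metal tab on the side away from the small case: push here toward the big case's +y. The tab is 30 mm wide (x), 8 mm thick, 1 to 29 mm above the lid; this point is 15 mm above the lid. Behind it the lid is bare and ends at once.
- pliers: Combination pliers with red sleeves, 173 mm long, lying on the bench to the left; leave alone.
- tape_roll: Grey roll of tape, 105 mm across, 48 mm high, lying on the bench at the far right; leave alone.
- wrench: Combination wrench, 232 mm long, lying on the bench to the right; leave alone.
Mind the look-alikes: they are no part of the job. Leave any blue or orange look-alike of the small_case alone.

How it is judged:
By the outcome, as a careful person would: the job done as asked, in the order asked, and still so for the second after the job is handed in, with the robot touching nothing.
It also fails if it takes over 51 s, if anything falls off the work surface, if the arm or the gripper's body presses on something with over 40 N, if the wrist force passes 120 N, or if a joint passes its speed limit or range.

## Working session

There is one attempt and no reset: what is moved stays moved. The work goes in short steps, Python scripts to look and compute and a shell command to move; the robot and the scene stay as the last step left them, time stands still between calls to the robot, and variables do not carry over. Pictures are saved under pics/ and viewed, at most 10 in all, crops included, and the job is handed in when it is done.

```bash
mkdir -p pics; python3 - <<'E'
from bench import r
import cv2,numpy as np
s=r.read_state();print(s['time'],s['ee_pos'],s['eef_rot'],s['width'])
for c in('scene','top'):
    k=r.camera(c);cv2.imwrite(f'pics/{c}0.png',k['img'][...,::-1])
    print(c,k['fx'],k['cx'],k['cy'],np.round(k['pose'],4).tolist())
    for l in('big_case','small_case','lug','latch_tab','foot','dock'):
        try:print(l,[(round(d['p'],2),(np.array(d['position'])*[512,384]).round(1).tolist()) for d in r.recognise(c,l)])
        except Exception as e:print(l,e)
E
```

```text
0.0 [ 0.16647667 -0.60201479  0.2217387 ] [ 9.90912338e-01  1.34507382e-01 -1.24167896e-04 -6.97403427e-04] 0.08718258964775732
scene 500.0786666911124 259.1865357393711 193.62518504577292 [[-0.4684, -0.4179, 0.7785, -0.8163], [-0.8835, 0.2275, -0.4095, 0.7291], [-0.006, -0.8796, -0.4757, 0.8928], [0.0, 0.0, 0.0, 1.0]]
big_case [(0.72, [258.9, 202.2])]
small_case [(0.73, [314.8, 213.6]), (0.69, [219.6, 243.4]), (0.61, [241.4, 191.3])]
lug [(0.96, [237.7, 188.5]), (0.77, [314.1, 213.1]), (0.63, [222.3, 239.9])]
latch_tab []
foot [(0.9, [240.1, 184.5]), (0.86, [222.7, 241.3]), (0.85, [318.0, 217.1])]
dock [(0.89, [258.7, 204.7]), (0.69, [239.8, 185.9])]
top 355.9719658211805 254.32124065822683 194.672862668483 [[0.0237, -0.987, 0.1592, 0.3723], [-0.9996, -0.026, -0.0123, 0.018], [0.0163, -0.1588, -0.9872, 1.1434], [0.0, 0.0, 0.0, 1.0]]
big_case [(0.76, [256.9, 193.5]), (0.36, [123.2, 218.5])]
small_case [(0.91, [175.7, 251.7]), (0.62, [296.0, 259.4]), (0.55, [226.9, 192.1])]
lug [(0.96, [297.1, 260.0]), (0.85, [177.9, 254.2])]
latch_tab [(0.64, [281.3, 187.1])]
foot [(0.87, [177.9, 254.6]), (0.73, [232.0, 189.2]), (0.64, [293.5, 259.5])]
dock [(0.85, [257.0, 196.0])]
```

```bash
python3 - <<'E'
import cv2
a=cv2.imread('pics/top0.png')[130:300,130:370];cv2.imwrite('pics/topc.png',cv2.resize(a,None,fx=3.3,fy=3.3,interpolation=cv2.INTER_CUBIC))
a=cv2.imread('pics/scene0.png')[110:290,150:390];cv2.imwrite('pics/scenec.png',cv2.resize(a,None,fx=3.3,fy=3.3,interpolation=cv2.INTER_CUBIC))
E
```

```text
(no output)
```

View pics/topc.png

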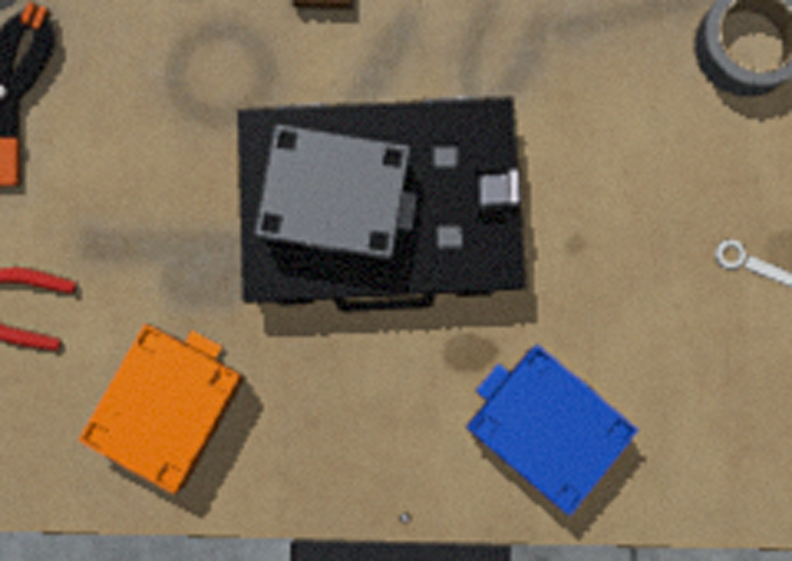

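View pics/scenec.png

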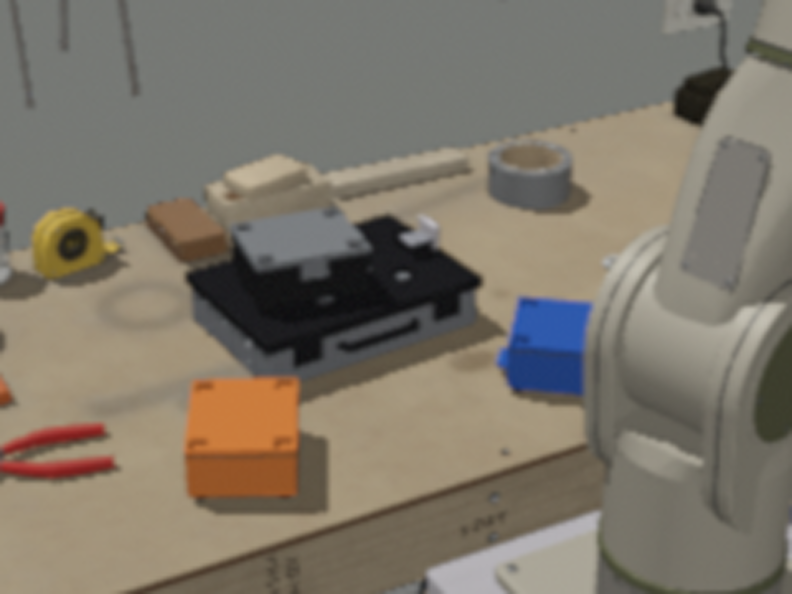

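The top picture shows the lid with full-image corners near (202,163), (285,159), (289,217) and (204,221). The grey small case is turned, with its lug to the right. Two recesses show at about (265,178) and (266,202), and the latch tab is near (286,187). The orange and blue ones are look-alikes. Next I'll fit poses.

```bash
cat > h.py <<'E'
from bench import r
import cv2,numpy as np
from scipy.spatial.transform import Rotation as R
def ray(k,uv,z):
    uv=np.atleast_2d(uv).astype(float);P=k['pose']
    d=np.c_[(uv[:,0]-k['cx'])/k['fx'],(uv[:,1]-k['cy'])/k['fy'],np.ones(len(uv))]@P[:3,:3].T
    return (P[:3,3]+d*((z-P[2,3])/d[:,2])[:,None])[:,:2]
def rect(mask,k,z):
    c=max(cv2.findContours(mask.astype(np.uint8),0,1)[0],key=cv2.contourArea)[:,0]
    w=ray(k,c,z).astype(np.float32)*1000
    (cx,cy),(a,b),t=cv2.minAreaRect(w)
    if a>b:a,b,t=b,a,t+90      # b = long side (y); t = angle of x axis
    t=(t+90)%180-90
    return np.array([cx,cy])/1000,np.radians(t),(a,b)
def go(x,y,z,yaw):
    "shift, turn in tool axes to bring TCP to x,y,z with tool x axis at yaw"
    s=r.read_state();M=R.from_quat(s['eef_rot']).as_matrix()
    d=M.T@(np.array([x,y,z])-s['ee_pos']);cur=np.arctan2(M[1,0],M[0,0])
    print('t',round(s['time'],2),'move',d.round(4),'turn',round((cur-yaw+np.pi)%(2*np.pi)-np.pi,3))
def small(k,z=.118):
    hsv=cv2.cvtColor(k['img'],cv2.COLOR_RGB2HSV)
    m=((hsv[...,1]<60)&(hsv[...,2]>70)&(hsv[...,2]<170))
    roi=np.zeros_like(m);roi[155:225,195:292]=1
    m=cv2.morphologyEx((m&roi).astype(np.uint8),cv2.MORPH_CLOSE,np.ones((9,9)))
    m=cv2.morphologyEx(m,cv2.MORPH_OPEN,np.ones((17,17)))
    return m,rect(m,k,z)
E
python3 - <<'E'
from h import *
k=r.camera('top')
m,s=small(k);print('small',s,m.sum())
g=r.regions_of('top','big_case')[0]['pixels']
hsv=cv2.cvtColor(k['img'],cv2.COLOR_RGB2HSV)
print('reg',rect(g,k,.06))
b=(hsv[...,2]<60)|(m>0);ro=np.zeros_like(b);ro[150:221,195:295]=1
b=cv2.morphologyEx((b&ro).astype(np.uint8),cv2.MORPH_OPEN,np.ones((7,7)))
print('lid',rect(b,k,.06))
h=hsv[170:210,255:275]
for y0,y1 in((170,187),(192,212)):
    sub=(hsv[y0:y1,256:275,2]>80); yy,xx=np.nonzero(sub);print('rec',xx.mean()+256,yy.mean()+y0,sub.sum(),ray(k,[xx.mean()+256,yy.mean()+y0],.055))
print('tab ray',ray(k,[[286.5,187.5]],.089))
print(ray(k,[[202.1,163.3],[285.2,159.4],[289.4,217.3],[203.6,221.5]],.06))
o=k['img'].copy();o[...,0][m>0]=255;o[...,1][b>0]|=90
cv2.imwrite('pics/m1.png',cv2.resize(o[140:240,180:310,::-1],None,fx=6,fy=6,interpolation=0))
E
```

```text
small (array([0.5696059 , 0.07428575]), np.float64(-1.546063768213764), (123.00942993164062, 128.23712158203125)) 1539
reg (array([0.55686578, 0.03266817]), np.float64(0.06231757835606907), (203.54840087890625, 265.39813232421875))
lid (array([0.56014313, 0.03252032]), np.float64(0.06279044757474786), (186.19358825683594, 260.4146423339844))
rec 264.5 177.0 30 [[ 0.60453326 -0.0260538 ]]
rec 266.0 201.5 42 [[ 0.52739055 -0.03216895]]
tab ray [[ 0.5667642  -0.09163778]]
[[ 0.64180884  0.16970124]
 [ 0.66160312 -0.08973456]
 [ 0.47977878 -0.10439103]
 [ 0.46038121  0.15662541]]
```

View pics/m1.png

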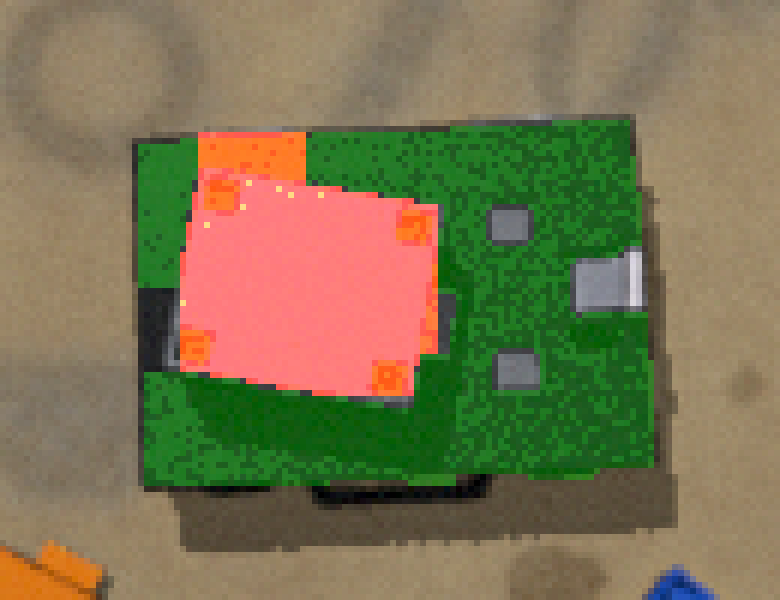

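```bash
cat >> h.py <<'E'
def small(k,z=.118):
    hsv=cv2.cvtColor(k['img'],cv2.COLOR_RGB2HSV)
    m=((hsv[...,1]<50)&(hsv[...,2]>95)).astype(np.uint8)
    roi=np.zeros_like(m);roi[160:222,203:275]=1
    m=cv2.morphologyEx(m&roi,cv2.MORPH_OPEN,np.ones((9,9)))
    n,l,st,_=cv2.connectedComponentsWithStats(m);i=1+np.argmax(st[1:,4]);m=(l==i).astype(np.uint8)
    m=cv2.fillConvexPoly(m*0,cv2.convexHull(np.argwhere(m)[:,::-1].astype(np.int32)),1)
    (c,t,ab)=rect(m,k,z)
    return m,c,t,ab
DOCK=None
E
python3 - <<'E'
from h import *
k=r.camera('top')
m,c,t,ab=small(k);print('small',c,t,ab,m.sum())
hsv=cv2.cvtColor(k['img'],cv2.COLOR_RGB2HSV)
print(hsv[185,205:255,1].tolist(),hsv[185,205:255,2].tolist())
for (u,v) in((265,177),(266,201)):
    V=hsv[v-7:v+8,u-7:u+8,2].astype(float);V=np.clip(V-60,0,50);yy,xx=np.mgrid[v-7:v+8,u-7:u+8]
    p=[(V*xx).sum()/V.sum(),(V*yy).sum()/V.sum()];print('rec',p,V.sum()/50,ray(k,p,.06))
cv2.imwrite('pics/m2.png',cv2.resize((k['img']//2+(m*100)[...,None])[150:230,190:300,::-1],None,fx=7,fy=7,interpolation=0))
go(0.6,.2,.2,0)
E
```

```text
small [0.55891406 0.07557962] 0.02588296302885748 (101.082763671875, 114.42327117919922) 1217
[18, 22, 37, 26, 14, 25, 16, 12, 18, 6, 13, 19, 16, 18, 18, 14, 14, 12, 14, 18, 13, 14, 10, 18, 18, 14, 21, 14, 12, 24, 22, 12, 16, 18, 12, 17, 18, 11, 16, 22, 14, 19, 17, 16, 19, 20, 15, 11, 128, 255] [42, 46, 41, 39, 53, 92, 129, 132, 129, 121, 121, 122, 128, 131, 129, 124, 128, 124, 124, 127, 121, 126, 123, 126, 126, 125, 120, 125, 124, 125, 129, 123, 129, 125, 125, 121, 126, 118, 127, 118, 126, 123, 122, 125, 123, 127, 119, 46, 10, 5]
rec [np.float64(264.47085714285714), np.float64(177.12)] 35.0 [[ 0.6030829  -0.02576812]]
rec [np.float64(265.8201111672562), np.float64(201.29863567458312)] 39.58 [[ 0.52728876 -0.03137354]]
t 0.85 move [ 0.6316 -0.6579  0.0225] turn 0.27
```

View pics/m2.png

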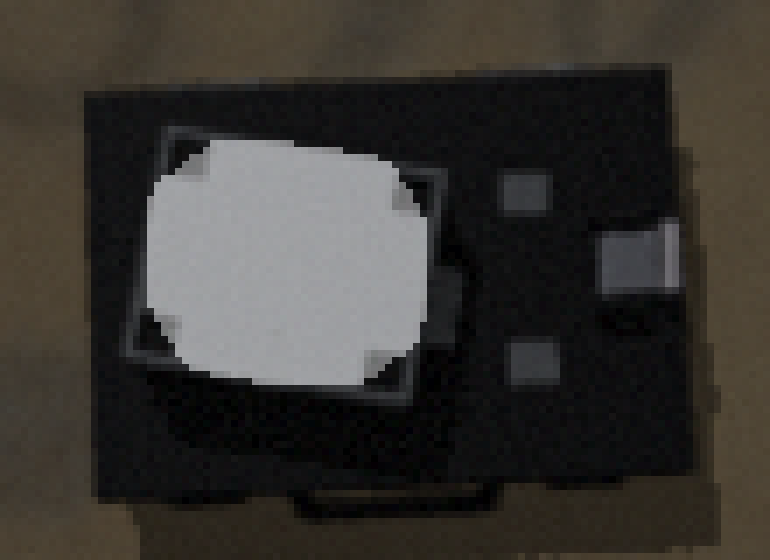

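```bash
sed -i 's/np.ones((9,9))/np.ones((2,2))/; s/^DOCK=None/DOCK=np.array([.5617,.0193]);YAW=.0745/' h.py; cat >> h.py <<'E'
def B(x,y): # big-case axes about the dock -> world
    return DOCK+np.array([x*np.cos(YAW)-y*np.sin(YAW),x*np.sin(YAW)+y*np.cos(YAW)])
def inB(p):
    d=np.asarray(p)-DOCK;return np.array([d[0]*np.cos(YAW)+d[1]*np.sin(YAW),-d[0]*np.sin(YAW)+d[1]*np.cos(YAW)])
def look():
    k=r.camera('top');m,c,t,ab=small(k);print('small in dock axes mm',(inB(c)*1000).round(1),'yaw',round(t-YAW,3),np.round(ab,0))
    return k,m
def goB(x,y,z,yaw=0): go(*B(x,y),z,YAW+yaw)
E
python3 - <<'E'
from h import *
k,m=look()
w=ray(k,[[212.8,167.6],[253.4,173.5],[248.1,207.6],[206.9,200.5]],.118)
print(w,inB(w.mean(0)))
for i in range(4):print(np.linalg.norm(w[i]-w[i-1]),np.degrees(np.arctan2(*(w[i]-w[i-1])[::-1])))
goB(0,.13,.2);goB(0,.13,.2,-np.pi/2);goB(0,.13,.2,np.pi/2)
E
```

```text
small in dock axes mm [-2.4 53.8] yaw -0.216 [102. 122.]
[[0.61524032 0.12950544]
 [0.6007266  0.00940626]
 [0.49920013 0.02233502]
 [0.51687882 0.14246846]] [0.00053664 0.05674626]
0.09921201178041016 -7.507719356996882
0.12097297440409001 -96.89065083229484
0.1023463597382181 172.74280174657423
0.121427256799497 81.6285070609814
t 0.9 move [ 0.5717 -0.6215  0.0225] turn 0.195
t 0.9 move [ 0.5717 -0.6215  0.0225] turn 1.766
t 0.9 move [ 0.5717 -0.6215  0.0225] turn -1.376
```

```bash
python3 -c "
from h import *
goB(.004,.148,.2,np.pi/2)"
```

```text
t 0.9 move [ 0.5792 -0.6383  0.0225] turn -1.376
```

```bash
python3 -m jog '[[0.5792,-0.6383,0.02,-1.376,0.05],[0.5792,-0.6383,0.02,-1.376,0.05],[0.5792,-0.6383,0.02,-1.376,0.05],[0.5792,-0.6383,0.02,-1.376,0.05],[0.5792,-0.6383,0.02,-1.376,0.05],[0.5792,-0.6383,0.02,-1.376,0.05],[0.5792,-0.6383,0.02,-1.376,0.05],[0.5792,-0.6383,0.02,-1.376,0.05],[0.5792,-0.6383,0.02,-1.376,0.05],[0.5792,-0.6383,0.02,-1.376,0.05],[0.5792,-0.6383,0.02,-1.376,0.05],[0.5792,-0.6383,0.02,-1.376,0.05]]' 20
python3 -c "
from h import *
goB(.004,.148,.2,np.pi/2);print(r.read_state()['joint_positions'])"
```

```text
time: 2.1
ee_pos: [0.4373, -0.065, 0.209]
eef_rot: [0.68, 0.733, 0.0, 0.001]
ft_force: [0.9, -0.7, 0.4]
width: 0.0498
grip_force: 0.0
t 2.1 move [0.2228 0.1344 0.0089] turn 0.0
[ 0.77509119 -0.03853223 -0.7032792   1.90314587 -0.02516927  1.26670234
  0.1544446 ]
```

```bash
python3 -m jog '[[0.22,0.134,0,0,0.05],[0.22,0.134,0,0,0.05],[0.22,0.134,0,0,0.05],[0.22,0.134,0,0,0.05],[0.22,0.134,0,0,0.05],[0.22,0.134,0,0,0.05],[0.22,0.134,0,0,0.05],[0.22,0.134,0,0,0.05]]'
python3 -c "
from h import *
look()
goB(.004,.148,.076,np.pi/2)"
```

```text
time: 2.9
ee_pos: [0.5537, 0.1614, 0.2085]
eef_rot: [0.68, 0.733, -0.0, 0.0]
ft_force: [-0.1, -0.2, 0.4]
width: 0.0497
grip_force: 0.0
small in dock axes mm [-10.2  76.3] yaw -1.599 [115. 183.]
t 2.95 move [0.0065 0.0013 0.1326] turn -0.001
```

```bash
python3 -m jog '[[0.006,0.001,0.04,0,0.05],[0.006,0.001,0.08,0,0.05],[0.006,0.001,0.12,0,0.05],[0.006,0.001,0.131,0,0.05],[0.006,0.001,0.131,0,0.05]]'
python3 -m jog '[[-0.005,0,0,0,0.05],[-0.01,0,0,0,0.05],[-0.015,0,0,0,0.05],[-0.018,0,0,0,0.05],[-0.021,0,0,0,0.05],[-0.024,0,0,0,0.05],[-0.027,0,0,0,0.05],[-0.03,0,0,0,0.05],[-0.03,0,0,0,0.05]]'
python3 - <<'E'
from h import *
k,_=look()
print(inB(r.read_state()['ee_pos'][:2]))
cv2.imwrite('pics/a.png',cv2.resize(k['img'][140:240,180:310,::-1],None,fx=5,fy=5))
E
```

```text
time: 3.45
ee_pos: [0.5538, 0.1669, 0.0771]
eef_rot: [0.681, 0.733, -0.001, -0.0]
ft_force: [1.0, -0.3, 0.6]
width: 0.05
grip_force: 0.0
time: 4.35
ee_pos: [0.5567, 0.138, 0.0775]
eef_rot: [0.68, 0.733, -0.0, 0.0]
ft_force: [0.3, 0.8, 0.8]
width: 0.0499
grip_force: 0.4
small in dock axes mm [-11.6  48.8] yaw -1.599 [170. 184.]
[0.00383269 0.11881458]
```

View pics/a.png

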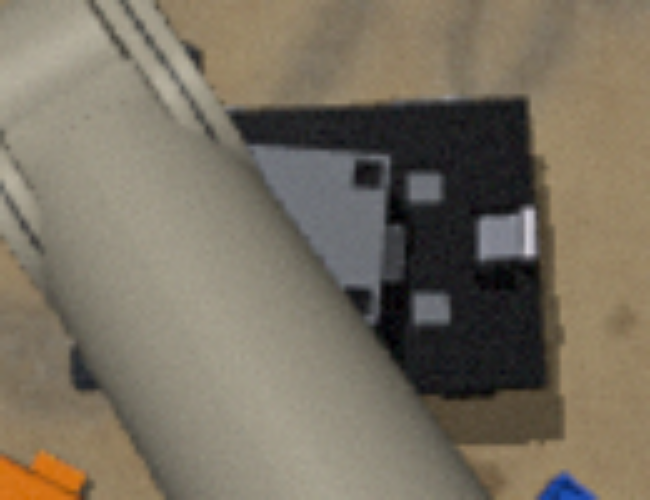

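```bash

python3 -m jog '[[-0.003,0,0,0,0.05],[-0.006,0,0,0,0.05],[-0.009,0,0,0,0.05],[-0.012,0,0,0,0.05],[-0.015,0,0,0,0.05],[-0.018,0,0,0,0.05],[-0.021,0,0,0,0.05],[-0.024,0,0,0,0.05],[-0.027,0,0,0,0.05],[-0.03,0,0,0,0.05],[-0.03,0,0,0,0.05]]'
python3 - <<'E'
from h import *
print(inB(r.read_state()['ee_pos'][:2]))
k=r.camera('top');hsv=cv2.cvtColor(k['img'],cv2.COLOR_RGB2HSV)
cv2.imwrite('pics/b.png',cv2.resize(k['img'][140:240,180:310,::-1],None,fx=5,fy=5))
E
```

```text
time: 5.5
ee_pos: [0.5591, 0.1081, 0.0776]
eef_rot: [0.68, 0.733, -0.0, 0.0]
ft_force: [-0.4, -0.2, 0.5]
width: 0.05
grip_force: 0.0
[0.00403453 0.08874795]
```

View pics/b.png

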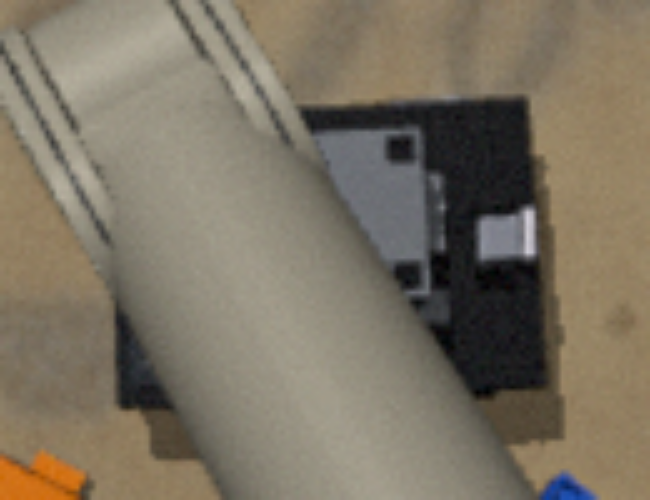

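```bash
python3 - <<'E'
from h import *
k=r.camera('top')
w=ray(k,[[264.0,165.2],[265.6,198.8]],.118);print(w,[inB(p) for p in w],inB(w.mean(0))*1000)
E
python3 -m jog '[[0.015,0,0,0,0.05],[0.03,0,-0.02,0,0.05],[0.03,0,-0.07,0,0.05],[0.03,0,-0.12,0,0.05],[0.03,-0.05,-0.12,0,0.05],[0.03,-0.1,-0.12,0,0.05],[0.03,-0.15,-0.12,0,0.05],[0.03,-0.15,-0.12,0,0.05]]'
python3 - <<'E'
from h import *
s=r.read_state();print(inB(s['ee_pos'][:2]),s['joint_positions'])
k,_=look()
cv2.imwrite('pics/c.png',cv2.resize(k['img'][140:240,180:310,::-1],None,fx=5,fy=5))
E
```

```text
[[ 0.62668962 -0.02134194]
 [ 0.52632461 -0.02795265]] [array([ 0.06178433, -0.04536646]), array([-0.03879433, -0.04448855])] [ 11.4949974  -44.92750268]
time: 6.4
ee_pos: [0.4031, 0.1281, 0.198]
eef_rot: [0.679, 0.734, -0.002, 0.003]
ft_force: [0.8, 0.3, -0.4]
width: 0.0502
grip_force: 0.0
[-0.15003023  0.12029365] [ 0.60318353 -0.0914724  -0.9537744   1.95048676 -0.07109343  1.2446958
 -0.24862828]
small in dock axes mm [ 8.3 13.3] yaw -0.047 [101. 118.]
```

View pics/c.png

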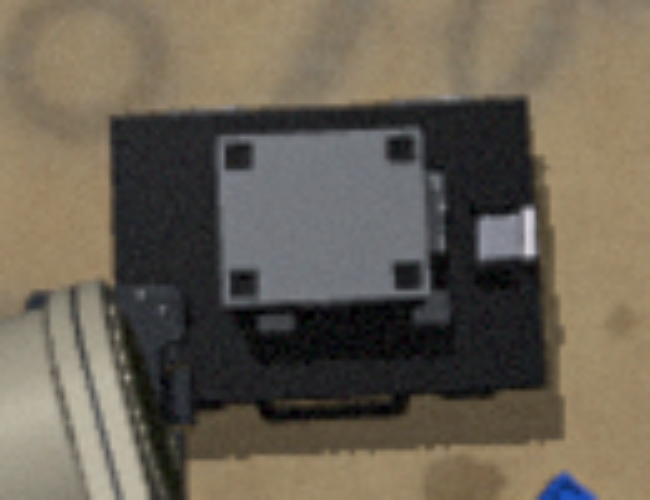

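```bash
python3 - <<'E'
from h import *
k=r.camera('top')
px=np.array([[216,136],[422,127],[430,295],[221,306]])/5+[180,140]-.5
w=np.array([inB(p) for p in ray(k,px,.118)])*1000;print(w.round(1),w.mean(0))
s=r.read_state()
go(*B(.092,.014),.19,YAW);go(*B(.092,.014),.19,YAW+np.pi)
E
```

```text
[[ 62.9  76.7]
 [ 62.7 -45.1]
 [-37.9 -44.2]
 [-38.5  77.5]] [12.32103422 16.21200936]
t 6.5 move [-0.1058  0.2384  0.0093] turn 1.572
t 6.5 move [-0.1058  0.2384  0.0093] turn -1.57
```

```bash

python3 -m jog '[[-0.106,0.238,0,1.572,0.07],[-0.106,0.238,0,1.572,0.07],[-0.106,0.238,0,1.572,0.07],[-0.106,0.238,0,1.572,0.07],[-0.106,0.238,0,1.572,0.07],[-0.106,0.238,0,1.572,0.07],[-0.106,0.238,0,1.572,0.07],[-0.106,0.238,0,1.572,0.07],[-0.106,0.238,0,1.572,0.07],[-0.106,0.238,0,1.572,0.07],[-0.106,0.238,0,1.572,0.07],[-0.106,0.238,0,1.572,0.07]]'
python3 -c "
from h import *
goB(.092,.014,.076);print(r.read_state()['joint_positions'])"
```

```text
time: 7.7
ee_pos: [0.6532, 0.0402, 0.1956]
eef_rot: [0.999, 0.036, -0.001, -0.0]
ft_force: [0.3, 0.1, -0.4]
width: 0.07
grip_force: 0.0
t 7.7 move [-6.000e-04  1.000e-04  1.196e-01] turn -0.002
[ 0.31691612  0.48553766 -0.62832897  1.38332798  0.28312437  1.36495863
 -1.81237881]
```

```bash

python3 -m jog '[[0,0,0.05,0,0.07],[0,0,0.1,0,0.07],[0,0,0.119,0,0.07],[-0.005,0,0.119,0,0.07],[-0.01,0,0.119,0,0.07],[-0.014,0,0.119,0,0.07],[-0.017,0,0.119,0,0.07],[-0.02,0,0.119,0,0.07],[-0.023,0,0.119,0,0.07],[-0.026,0,0.119,0,0.07],[-0.028,0,0.119,0,0.07],[-0.028,0,0.119,0,0.07]]'
python3 -c "
from h import *
s=r.read_state();print(inB(s['ee_pos'][:2]))"
python3 -m jog '[[0.015,0,0,0,0.07],[0.015,0,-0.05,0,0.07],[0.015,0.0,-0.1,0,0.07],[-0.02,0,-0.13,0.15,0.05],[-0.06,-0.04,-0.13,0.15,0.05],[-0.1,-0.08,-0.13,0.15,0.05],[-0.15,-0.12,-0.13,0.15,0.05],[-0.19,-0.15,-0.13,-0.4,0.05],[-0.24,-0.15,-0.13,-0.8,0.05],[-0.24,-0.15,-0.13,-1.2,0.05],[-0.24,-0.15,-0.13,-1.57,0.05],[-0.24,-0.15,-0.13,-1.57,0.05]]'
python3 - <<'E'
from h import *
s=r.read_state();print(inB(s['ee_pos'][:2]))
k,_=look()
cv2.imwrite('pics/d.png',cv2.resize(k['img'][140:240,180:310,::-1],None,fx=5,fy=5))
E
```

```text
time: 8.9
ee_pos: [0.6244, 0.0375, 0.0789]
eef_rot: [0.999, 0.037, 0.0, 0.0]
ft_force: [1.5, 1.0, 2.6]
width: 0.0698
grip_force: 1.2
[0.063872 0.013516]
time: 10.1
ee_pos: [0.3728, 0.1691, 0.2084]
eef_rot: [0.943, 0.334, -0.0, 0.001]
ft_force: [0.2, 0.3, 0.6]
width: 0.0499
grip_force: 0.0
[-0.17721424  0.1634618 ]
small in dock axes mm [-0.8  9.3] yaw -0.047 [101. 126.]
```

View pics/d.png

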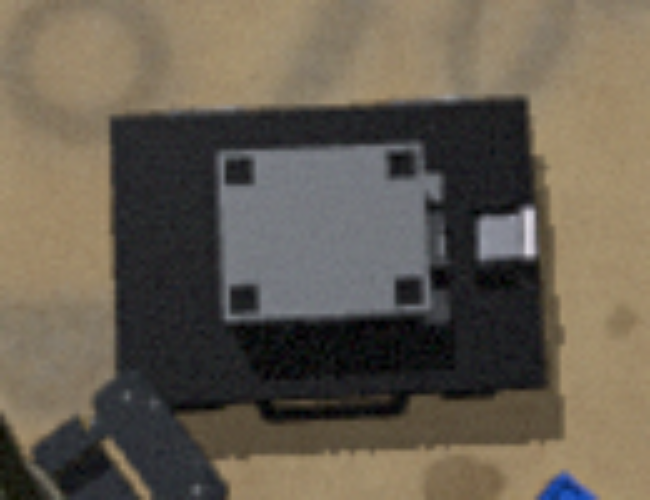

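```bash
python3 - <<'E'
from h import *
k=r.camera('top')
px=np.array([[217,151],[423,143],[430,312],[222,323]])/5+[180,140]-.5
w=np.array([inB(p) for p in ray(k,px,.118)])*1000;print(w.round(1),w.mean(0))
goB(0,.102,.2,np.pi/2)
E
```

```text
[[ 53.9  76.4]
 [ 53.  -45.2]
 [-47.9 -43.7]
 [-48.5  77.3]] [ 2.62428525 16.22148858]
t 10.2 move [0.1108 0.1508 0.0081] turn -0.969
```

```bash

python3 -m jog '[[0.11,0.15,0,-0.15,0.05],[0.11,0.15,0,-0.3,0.05],[0.11,0.15,0,-0.45,0.05],[0.11,0.15,0,-0.6,0.05],[0.11,0.15,0,-0.75,0.05],[0.11,0.15,0,-0.9,0.05],[0.11,0.15,0,-0.969,0.05],[0.11,0.15,0,-0.969,0.05],[0.11,0.15,0,-0.969,0.05]]'
python3 -c "
from h import *
goB(0,.105,.077,np.pi/2)"
```

```text
time: 11.1
ee_pos: [0.5533, 0.1206, 0.2082]
eef_rot: [0.683, 0.73, -0.0, -0.0]
ft_force: [-0.1, -0.4, 0.3]
width: 0.0499
grip_force: 0.0
t 11.1 move [0.0033 0.0009 0.1312] turn -0.008
```

```bash

python3 -m jog '[[0.003,0.001,0.05,-0.008,0.05],[0.003,0.001,0.1,-0.008,0.05],[0.003,0.001,0.131,-0.008,0.05],[-0.005,0.001,0.131,-0.008,0.05],[-0.01,0.001,0.131,-0.008,0.05],[-0.014,0.001,0.131,-0.008,0.05],[-0.018,0.001,0.131,-0.008,0.05],[-0.021,0.001,0.131,-0.008,0.05],[-0.024,0.001,0.131,-0.008,0.05],[-0.026,0.001,0.131,-0.008,0.05],[-0.027,0.001,0.131,-0.008,0.05]]'
python3 -c "
from h import *
s=r.read_state();print(inB(s['ee_pos'][:2]))"
python3 -m jog '[[-0.001,0,0,0,0.05],[-0.002,0,0,0,0.05],[-0.002,0,0,0,0.05]]'
python3 -c "
from h import *
s=r.read_state();print(inB(s['ee_pos'][:2]))"
python3 -m jog '[[-0.001,0,0,0,0.05],[-0.002,0,0,0,0.05],[-0.002,0,0,0,0.05]]'
python3 -c "
from h import *
s=r.read_state();print(inB(s['ee_pos'][:2]))"

```

```text
time: 12.2
ee_pos: [0.5564, 0.093, 0.0775]
eef_rot: [0.679, 0.735, -0.0, 0.0]
ft_force: [-0.6, 1.7, 0.7]
width: 0.0499
grip_force: 0.9
[0.00021928 0.07391811]
time: 12.5
ee_pos: [0.5565, 0.0921, 0.0775]
eef_rot: [0.678, 0.735, -0.0, -0.0]
ft_force: [0.0, 1.4, -1.0]
width: 0.0499
grip_force: 0.7
[0.00028162 0.07297326]
time: 12.8
ee_pos: [0.5566, 0.0905, 0.0775]
eef_rot: [0.678, 0.735, 0.0, -0.0]
ft_force: [-0.7, 3.5, -1.2]
width: 0.0503
grip_force: 1.8
[0.00025839 0.07133408]
```

```bash

python3 -m jog '[[-0.001,0,0,0,0.05],[-0.001,0,0,0,0.05]]'
python3 -c "
from h import *
s=r.read_state();print(inB(s['ee_pos'][:2]))"
python3 -m jog '[[0.015,0,0,0,0.05],[0.03,0,-0.02,0,0.05],[0.03,0,-0.07,0,0.05],[0.03,0,-0.12,0,0.05],[0.03,-0.05,-0.12,0,0.05],[0.03,-0.1,-0.12,0,0.05],[0.03,-0.15,-0.12,0,0.05],[0.03,-0.17,-0.12,0,0.05]]'
python3 - <<'E'
from h import *
s=r.read_state();print(inB(s['ee_pos'][:2]))
k,_=look()
c=r.camera('scene')
a=cv2.resize(k['img'][155:235,195:300,::-1],None,fx=6,fy=6);b=cv2.resize(c['img'][165:230,200:305,::-1],None,fx=6,fy=6)
cv2.imwrite('pics/e.png',cv2.resize(np.vstack([a,b]),None,fx=.66,fy=.66,interpolation=cv2.INTER_AREA))
cv2.imwrite('pics/e_top.png',k['img'][...,::-1])
E
```

```text
time: 13.0
ee_pos: [0.5567, 0.0902, 0.0777]
eef_rot: [0.678, 0.735, 0.0, -0.0]
ft_force: [-0.1, 6.0, -0.8]
width: 0.0498
grip_force: 3.0
[0.00026512 0.07108136]
time: 13.8
ee_pos: [0.3818, 0.105, 0.1973]
eef_rot: [0.678, 0.735, -0.001, 0.001]
ft_force: [0.4, -0.9, 0.5]
width: 0.0497
grip_force: 0.0
[-0.1729953   0.09889704]
small in dock axes mm [-1.5 -3.8] yaw -0.047 [101. 117.]
```

View pics/e.png

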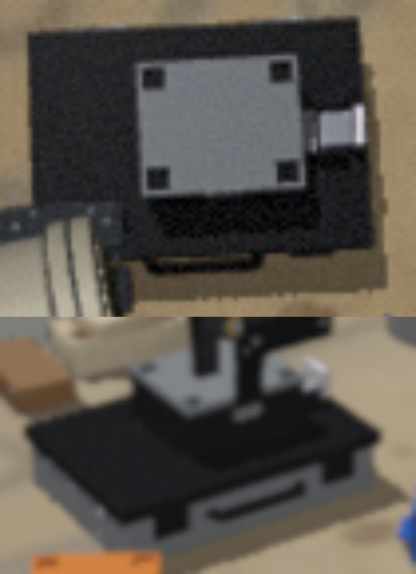

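```bash
python3 - <<'E'
from h import *
k=r.camera('top')
px=np.array([[136,62],[298,55],[304,186],[141,196]])/3.96+[195,155]-.5
for z in(.118,.112):
    w=np.array([inB(p) for p in ray(k,px,z)])*1000;print(w.round(1).tolist(),w.mean(0),np.linalg.norm(np.diff(w,axis=0),axis=1))
goB(.025,.04,.135,np.pi/2);goB(-.025,.04,.135,np.pi/2)
E
```

```text
[[51.7, 59.0], [51.3, -61.8], [-47.4, -60.5], [-49.0, 59.3]] [ 1.63019215 -1.00445105] [120.84449284  98.77613253 119.88185206]
[[53.1, 59.3], [52.7, -62.3], [-46.6, -61.0], [-48.2, 59.6]] [ 2.74567902 -1.08519469] [121.55161117  99.35411843 120.58333752]
t 13.95 move [-0.0594  0.1947  0.0637] turn 0.005
t 13.95 move [-0.0591  0.1447  0.0636] turn 0.005
```

```bash

python3 -m jog '[[-0.03,0.06,0,0,0],[-0.059,0.1,0,0,0],[-0.059,0.145,0.02,0,0],[-0.059,0.145,0.06,0,0],[-0.059,0.145,0.072,0,0],[-0.059,0.145,0.078,0,0],[-0.059,0.145,0.081,0,0],[-0.059,0.145,0.084,0,0],[-0.059,0.145,0.085,0,0]]'
python3 -m jog '[[0,0,0.002,0,0],[0,0,0.004,0,0]]'
python3 -m jog '[[0,0,-0.02,0,0],[0,0.03,-0.02,0,0],[0,0.05,-0.015,0,0],[0,0.05,-0.006,0,0],[0,0.05,-0.003,0,0],[0,0.05,0,0,0],[0,0.05,0.001,0,0]]'
```

```text
time: 14.85
ee_pos: [0.5347, 0.0582, 0.1139]
eef_rot: [0.678, 0.735, 0.0, 0.001]
ft_force: [0.0, -0.8, -0.3]
width: 0.0002
grip_force: 0.0
time: 15.05
ee_pos: [0.5349, 0.0581, 0.1122]
eef_rot: [0.678, 0.735, -0.0, 0.001]
ft_force: [-21.3, -5.0, 50.8]
width: 0.0006
grip_force: 25.5
time: 15.75
ee_pos: [0.585, 0.0624, 0.1123]
eef_rot: [0.678, 0.735, 0.001, 0.002]
ft_force: [-14.7, -3.6, 45.2]
width: 0.0009
grip_force: 22.4
```

```bash

python3 -m jog '[[0,0,-0.02,0,0],[0,0,-0.05,0,0],[-0.05,-0.01,-0.06,0,0],[-0.1,-0.02,-0.06,0,0],[-0.15,-0.024,-0.06,0,0],[-0.19,-0.024,-0.06,0,0],[-0.19,-0.024,-0.06,0,0],[-0.19,-0.024,-0.06,0,0]]'
python3 -c "
from h import *
print(inB(ray(r.camera('top'),[[286.5,187.5]],.089)[0]))
goB(0,-.15,.077,np.pi/2)"
```

```text
time: 16.55
ee_pos: [0.5745, -0.1299, 0.1675]
eef_rot: [0.679, 0.734, -0.0, -0.0]
ft_force: [0.1, 0.8, 0.4]
width: 0.0007
grip_force: 0.0
[-0.00320707 -0.11100699]
t 16.6 move [-0.002  -0.0021  0.0906] turn 0.006
```

```bash

python3 -m jog '[[-0.002,-0.002,0.04,0.006,0],[-0.002,-0.002,0.08,0.006,0],[-0.002,-0.002,0.091,0.006,0],[0.008,-0.002,0.091,0.006,0],[0.016,-0.002,0.091,0.006,0],[0.021,-0.002,0.091,0.006,0],[0.026,-0.002,0.091,0.006,0],[0.03,-0.002,0.091,0.006,0],[0.034,-0.002,0.091,0.006,0],[0.036,-0.002,0.091,0.006,0],[0.036,-0.002,0.091,0.006,0]]'
python3 -c "
from h import *
print(inB(r.read_state()['ee_pos'][:2]))"
python3 -m jog '[[0.001,0,0,0,0],[0.002,0,0,0,0],[0.002,0,0,0,0]]'
python3 -c "
from h import *
print(inB(r.read_state()['ee_pos'][:2]))"
python3 -m jog '[[0.001,0,0,0,0],[0.002,0,0,0,0],[0.002,0,0,0,0]]'
python3 -c "
from h import *
print(inB(r.read_state()['ee_pos'][:2]))"
```

```text
time: 17.7
ee_pos: [0.5705, -0.0932, 0.0767]
eef_rot: [0.68, 0.733, 0.0, -0.0]
ft_force: [-0.5, 0.6, 0.0]
width: 0.0004
grip_force: 0.0
[ 0.00043736 -0.11283377]
time: 18.0
ee_pos: [0.5703, -0.0915, 0.0766]
eef_rot: [0.681, 0.733, -0.0, -0.0]
ft_force: [0.1, -1.6, 1.0]
width: 0.0006
grip_force: 0.5
[ 0.000293   -0.11117388]
time: 18.3
ee_pos: [0.5701, -0.0893, 0.0765]
eef_rot: [0.68, 0.733, -0.0, -0.0]
ft_force: [-0.3, 0.1, 1.2]
width: 0.0007
grip_force: 0.4
[ 0.00031905 -0.10891745]
```

```bash

for i in 1 2 3; do python3 -m jog '[[0.0015,0,0,0,0],[0.003,0,0,0,0],[0.003,0,0,0,0]]' | grep -E 'force|ee_pos'
python3 -c "
from h import *
print(inB(r.read_state()['ee_pos'][:2]))"; done
python3 - <<'E'
from h import *
k=r.camera('top')
cv2.imwrite('pics/f.png',cv2.resize(k['img'][140:240,200:320,::-1],None,fx=5,fy=5))
E
```

```text
ee_pos: [0.5699, -0.0867, 0.0766]
ft_force: [-0.8, -2.7, 0.3]
grip_force: 1.4
[ 0.00031011 -0.10633979]
ee_pos: [0.5699, -0.0865, 0.0767]
ft_force: [1.5, -11.9, -0.3]
grip_force: 5.3
[ 0.00029168 -0.1061641 ]
ee_pos: [0.5698, -0.0863, 0.0768]
ft_force: [0.9, -18.5, 0.1]
grip_force: 9.1
[ 0.00025689 -0.1059347 ]
```

View pics/f.png

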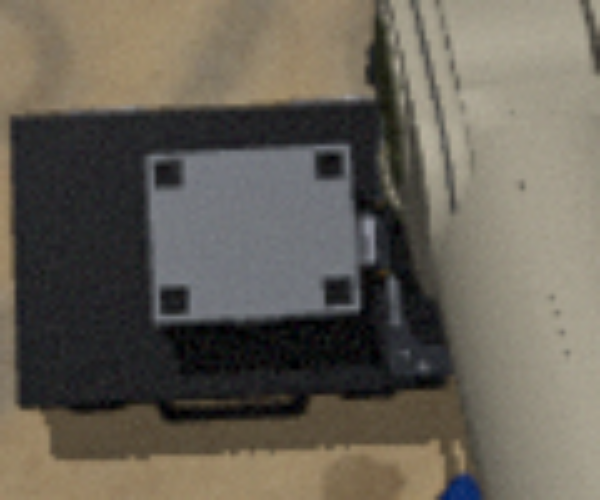

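The picture shows the tongue at about (368,240) up against the case wall at (360,240). The case is flush at its dock. I'll back off and check the latch travel numerically.

```bash

python3 -m jog '[[-0.01,0,0,0,0],[-0.04,0,0,0,0],[-0.05,0,-0.05,0,0],[-0.1,0,-0.1,0,0],[-0.15,0,-0.12,0,0],[-0.2,0,-0.12,0,0],[-0.25,0,-0.12,0,0],[-0.25,0,-0.12,0,0]]'
python3 - <<'E'
from h import *
k=r.camera('top');old=cv2.imread('pics/e_top.png')[...,::-1]
for n,im in(('old',old),('new',k['img'])):
    g=cv2.cvtColor(im,cv2.COLOR_RGB2GRAY).astype(int)
    print(n,g[184:190,260:294].mean(0).astype(int).tolist())
    yy,xx=np.nonzero(g[178:198,268:291]>190);p=[xx.mean()+268,yy.mean()+178];print(p,len(xx),inB(ray(k,p,.089)[0])*1000)
print([(round(d['p'],2),(np.array(d['position'])*[512,384]).round(1).tolist()) for d in r.recognise('top','latch_tab')]);look()
E
```

```text
time: 20.05
ee_pos: [0.5871, -0.3351, 0.1965]
eef_rot: [0.682, 0.731, -0.0, 0.0]
ft_force: [-0.8, 0.7, -1.1]
width: 0.0005
grip_force: 0.0
old [114, 115, 113, 116, 114, 114, 114, 114, 114, 117, 109, 73, 61, 65, 68, 73, 141, 141, 135, 136, 134, 134, 136, 123, 123, 209, 184, 81, 72, 77, 100, 138, 138, 136]
[np.float64(285.1818181818182), np.float64(185.54545454545453)] 11 [   2.96424891 -107.41817424]
new [125, 122, 123, 121, 123, 122, 123, 123, 123, 124, 117, 85, 89, 126, 148, 147, 146, 145, 133, 136, 226, 200, 74, 17, 28, 28, 33, 58, 86, 84, 110, 149, 149, 146]
[np.float64(280.5), np.float64(186.0)] 18 [  2.24774937 -93.20180227]
[(0.55, [276.2, 187.2])]
small in dock axes mm [-1.8 -9.6] yaw -0.047 [101. 129.]
```

```bash
python3 -c "
from bench import r
print(r.close_job())"
```

```text
the job is handed in; nothing more can be done
None
```

The job is handed in, with no verdict shown back. The small case sits in its recesses: its lid touched at 0.112 m at both points tested. The latch is pushed to a hard stop after about 15 mm (measured in the image) of its 16 mm travel, and the gripper is clear of everything at about 20 s.

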